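# Lock the clip-on shelf with its blade key

## Robot

A 7-joint arm with a two-finger parallel gripper is mounted at the origin on the work surface. World frame = base frame: x ahead of the robot, y to its left, z up, the work surface at z = 0. Lengths are in m, angles in rad, forces in N, time in s.
With the tool pointing down it reaches from about 0.4 to 0.85 m from the base axis. Payload 10.4 kg.
Tool frame: the origin (TCP) lies midway between the tips of the shut fingers; the grasp point (between the pads) lies 19 mm behind it (r.grasp_offset is the distance from the TCP to the grasp point, in m); x points along the fingers, y is the direction in which the jaws open and shut, and the axes are right-handed (so a half turn about x gives the same grasp; the last joint's range is limited). The gripper opens to 87 mm and grips with 3 to 60 N. Pads are 19 mm wide; open, the fingers measure 117 mm over their backs; the gripper's body (75 mm by 190 mm) begins 51 mm behind the grasp point.
Start: joints at [-1.304, 0.332, -0.065, 1.46, 0.022, 1.35, -0.088], TCP at [0.179, 0.599, 0.223] pointing down, gripper open.
Joint ranges: [-2.6, 2.6], [-0.5, 2.12], [-1.47, 1.34], [0.16, 2.42], [-1.27, 4.41], [0.06, 2.06], [-2.6, 2.6]. Speed limits (rad/s): [2.22, 2.22, 2.79, 2.79, 3.14, 3.14, 3.14].

## Interface

Orientations are given as a unit quaternion [x, y, z, w].
In Python, from bench import r, vision, close_job gives the robot as it stands. The module is installed in compiled form; this text tells all that it offers.
- The arm moves only by the shell command python3 -m pendant 'ROWS' [OPENING] [FORCE]. ROWS is text: rows parted by semicolons, each of 6 numbers parted by spaces: the shift along the tool's x, y, z in units of 0.25 m (1.0 is 0.25 m), then the turn, a rotation vector about the tool's x, y, z in units of 1.5 rad (1.0 is 1.5 rad). A call has 1 to 8 rows; each row is the pose to reach, as a shift and turn from the pose commanded when the call began, along the tool's axes at that moment; what a row does not reach only later rows make up. A row lasts 1/10 s, in which the tool goes at most 50 mm and 8.59 degrees, less where a joint would pass 70% of its speed; a pose out of reach is approached as far as the arm can. A call with a number of a shift or a turn outside -1 to 1 is refused whole. A call with a gripper value outside its range is refused whole. OPENING is the gripper command: -1 is shut, 1 is fully open, values between are in proportion, set as the call begins (- or left out, the last holds). The fingers move at their own pace and stop on an object; FORCE is the grip in N (left out, the last holds). Time passes only in rows, so rows that repeat a pose let the fingers close. It gives the time, the measured TCP pose, the force and the opening at its end, in the units of the state.
- r.read_state(): the state, without advancing time (a new reading comes with each control period).
- vision.camera(name): name is "scene" or "top"; returns (picture, depth): 400x640x3 uint8, blue, green, red; 400x640 float32, m along the optical axis (not along the pixel's ray), 0 where there is no reading.
- vision.get_calibration(name): a dict with "camera_matrix" (3x3 intrinsics, pixels), "rvec" (rotation vector, rad) and "tvec" (3), from world to camera coordinates, as OpenCV has them. Camera axes: x right, y down, z forward; pixel columns grow to the right and rows downward; lengths in m; the calibration is good to about 2 mm. A picture is of the moment at which its call begins. get_calibration takes no time and is no camera call.
- close_job(): hands the job in, once; it reports no verdict.
The state is a dict: "time": time; "joint_positions": joint angles; "joint_vel": joint speeds; "joint_torque": joint torques, N m; "ee_pos": TCP position; "eef_rot": TCP orientation; "ft_force": force on the tool from outside, world axes, zero at the start; "torque": the same for the moment, N m; "width": finger opening in m.
Only numpy, scipy, OpenCV 4.12 (cv2) and the standard library are available. Lean on these libraries where they do the work, as an engineer would, in place of code of your own. Each camera call takes 0.05 s, during which the arm holds its last target. There are 200 camera calls.

## Task

Fold both half-open flaps of the carton outwards, well past upright, then lift the blade key out of the carton. Push its blade fully down into the slot of the shelf clamp's cam lock and turn the lock clockwise (seen from above) until it seats on its stop. Let go and leave the key standing in the slot and the flaps open, and do not disturb the tableware on the shelf or the jar and mug on the counter.

Things in the scene. Friction and masses are not known exactly. Their poses are not given: they have to be found in the camera images.
- carton_rim (a point): open cardboard carton, 200 mm (its x) by 150 mm (its y) by 100 mm high, fixed on the counter. The point is the centre of its mouth at rim height, z up. Its two half-raised flaps leave a gap at least 50 mm wide along its middle line (x), where shut fingers can go in and push each flap outwards. An insert inside, its top 26 mm above the counter, holds the key.
- flap_left (a joint): angle (rad) of the flap hinged along the carton's +y rim: 0 = shut over the mouth, pi/2 = upright, 2.6 = stop, leaning far outwards. 196 mm long (carton x), 73 mm from hinge to free edge, 4 mm thick. A stiff fold: it stays where it is pushed (0.3 to 0.6 N at its edge). Starts at 0.85 to 1.2.
- flap_right (a joint): the same for the flap along the carton's -y rim; it too grows from 0 (shut) through pi/2 (upright) to 2.6 as it opens outwards.
- key_handle (a point): blade key, 86 mm high, 0.15 kg: black paddle handle 68 (its x) by 16 (y) by 60 mm high (z) on a steel shoulder and blade. The point is the handle's centre, 56 mm above the blade's tip, 30 mm below the top. It starts upright at the carton's centre, paddle width along the carton's y, top 6 mm below the rim, blade loose in the insert's slot; it lifts straight out. Same after a half turn.
- key_tip (a point): centre of the lower end of the key's blade; same axes as the key (z up to the handle). The flat steel blade is 44 mm wide (x), 5.5 mm thick (y) and 18 mm long; its last 6 mm are thinned to 40 by 3 mm. Above it a round shoulder, 56 mm across, 8 mm thick.
- cam_slot (a point): slotted cam lock: steel disc 78 mm across, its top 45 mm above the counter, flush in a round aluminium collar 92 mm across, on the shelf clamp at the counter's far edge. Through its centre a slot 52 mm long, 8.5 wide, 20 deep; the point is the slot's centre at the disc's top, x along the slot (turns with the disc), z up. A key fully in rests its shoulder on the disc; it has 4 degrees of play.
- cam (a joint): turn of the cam disc (rad), growing clockwise seen from above: 0 = fully open (slot along world y, parallel to the counter's far edge), pi/2 = seated on its stop (slot along world x, square to that edge). It starts at 0 to 0.3, has 0.06 N m of friction and stays where it is left.
- plate_mid (a point): white divided dinner plate, 170 mm across, 18 mm high, on the shelf; the point is its middle, half-way up. A bystander.
- ramekin_mid (a point): glass ramekin, 86 mm across, 45 mm high, on the shelf; the point is its middle, half-way up. A bystander.
- cup_mid (a point): red bamboo cup, 72 mm across, 85 mm high, on the shelf; the point is its middle, half-way up. A bystander.
- fork_mid (a point): turquoise silicone fork, about 150 mm long, on the shelf; the point is its middle. A bystander.
- spoon_mid (a point): turquoise silicone spoon, about 150 mm long, lying beside the fork on the shelf; the point is its middle. A bystander.
- jar_mid (a point): closed glass jar with steel lid, 72 mm across, 100 mm high, on the counter; the point is its middle, half-way up. A bystander.
- mug_mid (a point): blue ceramic mug, 80 mm across, 92 mm high, on the counter; the point is its middle, half-way up. A bystander.
There are look-alikes about, which are no part of the job. What is shaped like the part that bears key_handle but purple is not meant.

How it is judged:
On the way, in this order (a step that is already met when the one before it is completed fails the run):
1. both carton flaps are folded outwards, well past upright, while the key is still in the carton (value of joint each of flap_left, flap_right above 1.7 rad and distance of key_handle from where it was at the start of the episode below 0.02 m), for 0.2 s.
2. the key's blade is down in the slot of the lock, which is not yet turned (z of key_tip in the frame of cam_slot below -0.012 m and horizontal distance between key_tip and cam_slot below 0.007 m and angle between the x axis of key_tip and the x axis of cam_slot, either way round below 0.2 rad and angle between key_tip's own z axis and vertical below 0.15 rad and value of joint cam below 0.6 rad), for 0.1 s.
3. the lock is turned onto its stop with the blade in the slot (z of key_tip in the frame of cam_slot below -0.012 m and horizontal distance between key_tip and cam_slot below 0.007 m and angle between the x axis of key_tip and the x axis of cam_slot, either way round below 0.2 rad and angle between key_tip's own z axis and vertical below 0.15 rad and value of joint cam above 1.45 rad), for 0.2 s.
At the end, for the whole second after the job is handed in: The cam lock stands within 0.12 rad of its stop (joint above 1.45) and is still; the key stands upright (within 0.15 rad) in the slot, tip at least 12 mm down, within 7 mm of the centre and 0.2 rad of the slot's direction; both flaps are still open beyond 1.7 rad (all of step 3 and velocity of joint cam below 0.05 rad/s and value of joint each of flap_left, flap_right above 1.7 rad); the robot touches nothing.
It fails at once if tableware on the shelf is shifted by more than 30 mm (distance of any of plate_mid, ramekin_mid, cup_mid, fork_mid, spoon_mid from where it was at the start of the episode above 0.03 m).
It fails at once if the jar or the mug is shifted by more than 30 mm (distance of any of jar_mid, mug_mid from where it was at the start of the episode above 0.03 m).
It also fails if it takes over 56 s, if anything falls off the work surface, if the arm or the gripper's body presses on something with over 40 N, if the wrist force passes 120 N, or if a joint passes its speed limit or range.

## Working session

There is one attempt and no reset: what is moved stays moved. The work goes in short steps, Python scripts to look and compute and a shell command to move; the robot and the scene stay as the last step left them, time stands still between calls to the robot, and variables do not carry over. Pictures are saved under pics/ and viewed, about 8 in all and at most 12, crops included, and the job is handed in when it is done.

```bash
mkdir -p pics; cat > h.py <<'E'
import numpy as np,cv2
from scipy.spatial.transform import Rotation as R
from bench import r,vision
def cloud(name):
    im,d=vision.camera(name);c=vision.get_calibration(name)
    K=np.array(c["camera_matrix"]);Rm=cv2.Rodrigues(np.array(c["rvec"],float))[0];t=np.array(c["tvec"],float).ravel()
    v,u=np.mgrid[:400,:640]
    p=np.stack([(u-K[0,2])/K[0,0]*d,(v-K[1,2])/K[1,1]*d,d],-1)
    w=(p-t)@Rm
    w[d==0]=np.nan
    return im,d,w
def rel(pos,quat=None):
    s=r.read_state();A=R.from_quat(s["eef_rot"])
    print("shift",np.round(A.inv().apply(np.array(pos)-s["ee_pos"])/0.25,3))
    if quat is not None: print("turn",np.round((A.inv()*R.from_quat(quat)).as_rotvec()/1.5,3))
E
python3 - <<'E'
from h import *
for n in("scene","top"):
    im,d,w=cloud(n);cv2.imwrite(f"pics/{n}0.png",im);np.save(f"pics/{n}0.npy",w)
    c=vision.get_calibration(n);Rm=cv2.Rodrigues(np.array(c["rvec"],float))[0];print(n,-Rm.T@np.ravel(c["tvec"]),Rm[2])
s=r.read_state();print(s);print(R.from_quat(s["eef_rot"]).as_matrix().round(3))
E
```

```text
scene [ 0.96224031 -0.39650394  1.00276275] [-0.40347935  0.40035655 -0.8227509 ]
top [0.38377157 0.0264635  0.9998455 ] [ 0.14214867 -0.00277686 -0.98984142]
{'time': 0.1, 'joint_positions': array([-1.30360318,  0.33279912, -0.0647266 ,  1.46084303,  0.02157517,
        1.34991813, -0.08851392]), 'joint_vel': array([-0.00163403, -0.0001712 ,  0.00175946, -0.00220505,  0.00089558,
       -0.00064732, -0.00063519]), 'joint_torque': array([ 1.66224534e-03, -6.24546075e+01,  2.46859866e-02, -3.90713096e+01,
       -6.14169636e-02,  3.66223056e-02,  4.38325242e-05]), 'ee_pos': array([0.17847686, 0.59861146, 0.22184636]), 'eef_rot': array([ 0.10164383,  0.69975419, -0.10253728,  0.69964185]), 'ft_force': array([-0.56160571,  0.04987674, -0.61197392]), 'torque': array([0.01347783, 0.0591661 , 0.04457223]), 'width': 0.08683019016633307}
[[-0.     0.286  0.958]
 [-0.001  0.958 -0.286]
 [-1.    -0.001  0.   ]]
```

View pics/scene0.png

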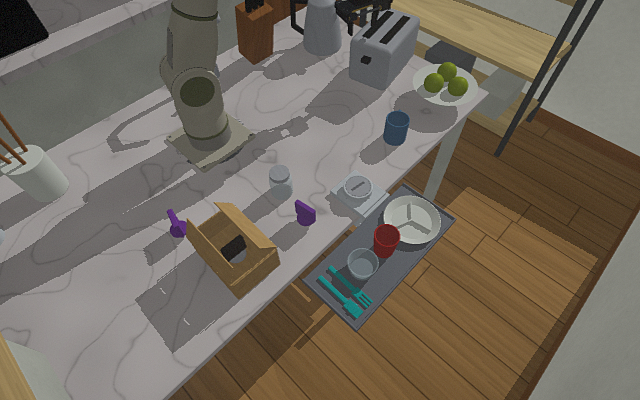

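View pics/top0.png

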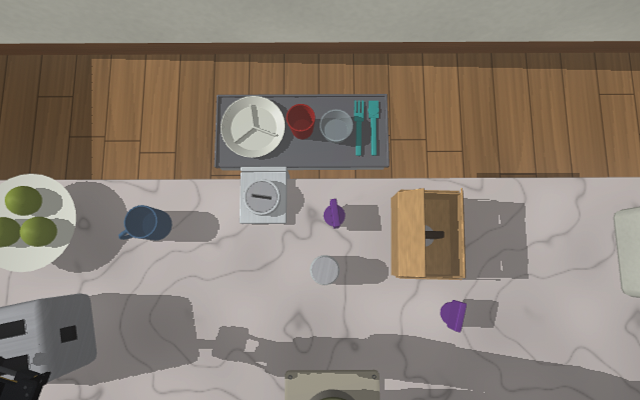

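```bash
python3 - <<'E'
from h import *
w=np.load("pics/top0.npy");im=cv2.imread("pics/top0.png")
def P(n,u,v): print(n,(u,v),w[v,u].round(4))
for n,u,v in [("mug",147,222),("jar",324,270),("cam",262,197),("cam+",249,200),("clampcorner",242,172),("purp",334,213),("purp2",455,315),("plate",250,125),("cup",301,120),("ramek",336,125),("fork",359,120),("key",433,236),("key2",428,236),("key3",441,236),
 ("Lflap",400,235),("Lflap2",422,235),("Rflap",462,235),("Rflap2",455,235),("rimtop",440,192),("rimbot",440,277),("counter",300,240)]: P(n,u,v)
# heights along row 236
for u in range(385,470,4): print(u,w[236,u].round(3),end=' ')
x,y,z=w[...,0],w[...,1],w[...,2]
reg=np.zeros(z.shape,bool);reg[170:300,380:530]=1
dark=(im.max(2)<45)&reg&(z>.05)
print("\ndark",dark.sum(),np.nanmin(w[dark],0),np.nanmax(w[dark],0))
top=cv2.resize(im[150:300,220:480],None,fx=3,fy=3,interpolation=cv2.INTER_CUBIC);cv2.imwrite("pics/c1.png",top)
E
```

```text
mug (147, 222) [0.4823 0.4755 0.0054]
jar (324, 270) [0.3599 0.0181 0.0968]
cam (262, 197) [0.5439 0.1759 0.0224]
cam+ (249, 200) [0.5328 0.205  0.0449]
clampcorner (242, 172) [0.6107 0.2296 0.0194]
purp (334, 213) [ 0.4939 -0.0067  0.0864]
purp2 (455, 315) [ 0.2534 -0.2896  0.0687]
plate (250, 125) [0.7398 0.2124 0.0147]
cup (301, 120) [0.7532 0.0765 0.0148]
ramek (336, 125) [ 0.738  -0.0168  0.0173]
fork (359, 120) [ 0.7523 -0.0784  0.0155]
key (433, 236) [ 0.4375 -0.239   0.0938]
key2 (428, 236) [ 0.4377 -0.2277  0.0921]
key3 (441, 236) [ 0.4374 -0.258   0.0933]
Lflap (400, 235) [ 0.4395 -0.1592  0.1043]
Lflap2 (422, 235) [ 0.4364 -0.1978  0.1519]
Rflap (462, 235) [ 0.435  -0.2804  0.1673]
Rflap2 (455, 235) [ 0.4416 -0.302   0.0622]
rimtop (440, 192) [ 0.542  -0.2596  0.097 ]
rimbot (440, 277) [ 0.3427 -0.2497  0.0976]
counter (300, 240) [ 0.4343  0.079  -0.0007]
385 [ 0.444 -0.142  0.001] 389 [ 0.444 -0.152 -0.001] 393 [ 0.442 -0.157  0.029] 397 [ 0.439 -0.157  0.08 ] 401 [ 0.437 -0.161  0.108] 405 [ 0.436 -0.167  0.12 ] 409 [ 0.436 -0.175  0.128] 413 [ 0.435 -0.182  0.136] 417 [ 0.435 -0.188  0.146] 421 [ 0.434 -0.196  0.149] 425 [ 0.434 -0.204  0.155] 429 [ 0.437 -0.229  0.097] 433 [ 0.438 -0.239  0.094] 437 [ 0.437 -0.248  0.094] 441 [ 0.437 -0.258  0.093] 445 [ 0.441 -0.29   0.024] 449 [ 0.441 -0.299  0.027] 453 [ 0.44  -0.303  0.046] 457 [ 0.439 -0.303  0.072] 461 [ 0.437 -0.303  0.1  ] 465 [ 0.443 -0.35  -0.001] 469 [ 0.443 -0.36   0.   ] 
dark 4 [ 0.43552192 -0.23971912  0.08860566] [ 0.44936773 -0.22312374  0.09352407]
```

View pics/c1.png

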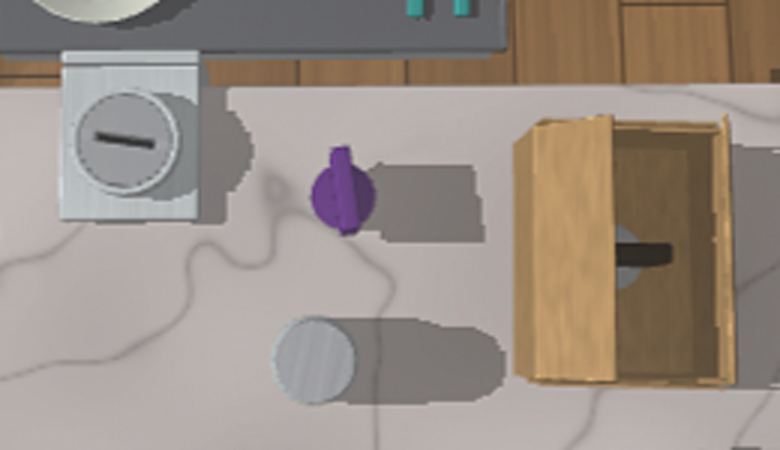

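```bash
R8='-0.12 -0.54 0.99 0.85 0 0'; python3 -m pendant '-0.12 -0.54 0.99 0.85 0 0;-0.12 -0.54 0.99 0.85 0 0;-0.12 -0.54 0.99 0.85 0 0;-0.12 -0.54 0.99 0.85 0 0;-0.12 -0.54 0.99 0.85 0 0;-0.12 -0.54 0.99 0.85 0 0;-0.12 -0.54 0.99 0.85 0 0;-0.12 -0.54 0.99 0.85 0 0' -1 20; python3 - <<'E'
from h import *
# pixel -> plane z
c=vision.get_calibration("top");K=np.array(c["camera_matrix"]);Rm=cv2.Rodrigues(np.array(c["rvec"],float))[0];t=np.ravel(c["tvec"])
def pl(u,v,z):
    C=-Rm.T@t;d=Rm.T@np.linalg.inv(K)@[u,v,1];return C+d*(z-C[2])/d[2]
im=cv2.imread("pics/top0.png");g=im.max(2)
reg=np.zeros(g.shape,np.uint8);cv2.circle(reg,(262,197),13,1,-1)
m=((g<90)&(reg>0)).astype(np.uint8);n,l,st,ce=cv2.connectedComponentsWithStats(m);k=1+np.argmax(st[1:,4])
print(st[k],ce[k]);v,u=np.where(l==k)
P=np.array([pl(a,b,.045) for a,b in zip(u,v)])[:,:2];cen=P.mean(0);U,S,V=np.linalg.svd(P-cen);dv=V[0]*np.sign(V[0][1]);print("slot",cen,"cam",np.arctan2(dv[0],dv[1]),"ext",np.ptp((P-cen)@dv))
for n,u,v,z in [("discL",220+74/3,197,.045),("discR",220+180/3,197,.045),("discT",262,150+90/3,.045),("discB",262,150+194/3,.045),
 ("keyR",220+671/3,150+254/3,.094),("keyT",220+645/3,150+243/3,.094),("keyB",220+645/3,150+266/3,.094)]: print(n,pl(u,v,z)[:2].round(4))
rel([.44,-.24,.25],R.from_matrix(np.array([[0,1,0],[0,0,-1],[-1,0,0]])).as_quat())
E
```

```text
time: 0.9
ee_pos: [0.3782, 0.3977, 0.2525]
eef_rot: [0.482, 0.518, -0.482, 0.518]
ft_force: [-0.6, 1.1, -0.2]
width: 0.031
[252 195  19   4  44] [261.25       196.54545455]
slot [0.54139407 0.17437133] cam 0.1403439823483898 ext 0.04604331754244592
discL [0.5404 0.216 ]
discR [0.54   0.1272]
discT [0.5838 0.1732]
discB [0.4955 0.1717]
keyR [ 0.4405 -0.2642]
keyT [ 0.4492 -0.2442]
keyB [ 0.4312 -0.2434]
shift [0.01  0.063 2.562]
turn [0.048 0.    0.   ]
```

```bash
python3 -m pendant '0 0.3 0.98 0.048 0 0;0 0.3 0.98 0.048 0 0;0 0.3 0.98 0.048 0 0;0 0.3 0.98 0.048 0 0;0 0.3 0.98 0.048 0 0;0 0.3 0.98 0.048 0 0'; python3 -m pendant '0 0 1 0 0 0;0 0 1 0 0 0;0 0 1 0 0 0;0 0 1 0 0 0;0 0 1 0 0 0;0 0 1 0 0 0'; python3 - <<'E'
from h import *
s=r.read_state();print(s['joint_positions'].round(2),R.from_quat(s["eef_rot"]).as_matrix().round(3).tolist())
rel([.44,-.24,.22],R.from_matrix(np.array([[0,1,0],[0,0,-1],[-1,0,0]])).as_quat())
E
```

```text
time: 1.5
ee_pos: [0.4737, 0.1541, 0.2527]
eef_rot: [0.5, 0.5, -0.5, 0.5]
ft_force: [0.2, 0.4, 0.3]
width: 0.0005
time: 2.1
ee_pos: [0.4731, -0.096, 0.2528]
eef_rot: [0.5, 0.499, -0.5, 0.5]
ft_force: [-0.8, 0.1, 0.1]
width: 0.0006
[-0.58 -0.04  0.68  1.81  0.03  1.36  0.09] [[0.001, 1.0, -0.0], [-0.001, -0.0, -1.0], [-1.0, 0.001, 0.001]]
shift [ 0.132 -0.132  0.576]
turn [-0.     0.001 -0.   ]
```

```bash
python3 -m pendant '0 -0.13 0.3 0 0 0;0 -0.13 0.58 0 0 0;0 -0.13 0.58 0 0 0;0.2 -0.13 0.58 0 0 0;0.4 -0.13 0.58 0 0 0;0.48 -0.13 0.58 0 0 0'; python3 -m pendant '0 0 -0.08 0 0 0;0 0 -0.16 0 0 0;0 0 -0.22 0 0 0;0.02 0 -0.28 0 0 0;0.04 0 -0.33 0 0 0;0.04 0 -0.38 0 0 0;0.04 0 -0.38 0 0 0';  python3 -m pendant '0 0 0.08 0 0 0;0 0 0.24 0 0 0;-0.04 0 0.4 0 0 0;-0.04 0 0.48 0 0 0;-0.04 0 0.56 0 0 0;-0.02 0 0.64 0 0 0;0 0 0.70 0 0 0;0 0 0.74 0 0 0'; python3 - <<'E'
from h import *
im,d,w=cloud("top");cv2.imwrite("pics/t2.png",cv2.resize(im[120:330,220:540],None,fx=2.5,fy=2.5));np.save("pics/t2.npy",w)
E
```

```text
time: 2.7
ee_pos: [0.4407, -0.2333, 0.1284]
eef_rot: [0.497, 0.504, -0.499, 0.501]
ft_force: [-1.0, -0.7, 0.7]
width: 0.0003
time: 3.4
ee_pos: [0.442, -0.1375, 0.1222]
eef_rot: [0.497, 0.503, -0.497, 0.503]
ft_force: [-0.9, -0.1, 0.1]
width: 0.0006
time: 4.2
ee_pos: [0.443, -0.3256, 0.1218]
eef_rot: [0.498, 0.502, -0.498, 0.502]
ft_force: [-0.6, -0.3, 0.4]
width: 0.0003
```

View pics/t2.png

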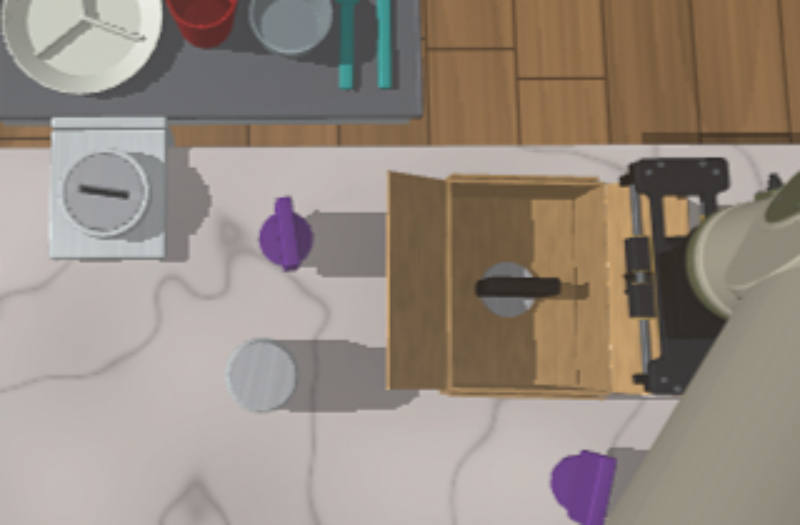

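```bash
python3 - <<'E'
from h import *
w=np.load("pics/t2.npy");im=cv2.imread("pics/t2.png")
sub=w[120:330,220:540];lo=cv2.resize(im,(320,210),interpolation=cv2.INTER_AREA)
z=sub[...,2];x,y=sub[...,0],sub[...,1]
m=(z>.085)&(z<.1)&(x>.41)&(x<.47)&(y>-.28)&(y<-.18)
P=sub[m][:,:2];print(m.sum(),P.min(0),P.max(0),np.median(P,0),np.median(z[m]))
U,S,V=np.linalg.svd(P-P.mean(0));print(V[0])
lf=(x>.4)&(x<.48)&(y>-.158)&(y<-.08)&(z>.08);print("left flap max z",np.nanmax(z[lf]),np.nanmax(y[lf]))
c=vision.get_calibration("top");K=np.array(c["camera_matrix"]);Rm=cv2.Rodrigues(np.array(c["rvec"],float))[0];t=np.ravel(c["tvec"]);C=-Rm.T@t
for u,v in [(477,288),(560,287),(518,278),(518,296),(447,285)]:
    dd=Rm.T@np.linalg.inv(K)@[220+u/2.5,120+v/2.5,1];print(u,v,(C+dd*(.094-C[2])/dd[2])[:2].round(4))
rel([.44,-.2325,.2])
E
python3 -m pendant '-0.1 0 -0.1 0 0 0;-0.3 0 -0.2 0 0 0;-0.3 0 -0.37 0 0 0;-0.3 0 -0.37 0 0 0;-0.3 0 -0.37 0 0 0' 1
python3 - <<'E'
from h import *
rel([.44,-.2315,.055],R.from_matrix(np.array([[0,1,0],[0,0,-1],[-1,0,0]])).as_quat())
E
```

```text
202 [ 0.43495087 -0.26670335] [ 0.44977309 -0.1973381 ] [ 0.44225822 -0.23110075] 0.09299319665903225
[-0.00720687 -0.99997403]
left flap max z 0.14435303840501826 -0.09504101687750607
477 288 [ 0.4396 -0.1868]
560 287 [ 0.4402 -0.265 ]
518 278 [ 0.4488 -0.2258]
518 296 [ 0.4319 -0.2251]
447 285 [ 0.4426 -0.1586]
shift [-0.311 -0.009 -0.377]
time: 4.75
ee_pos: [0.4435, -0.2305, 0.198]
eef_rot: [0.498, 0.503, -0.496, 0.503]
ft_force: [-0.7, -0.4, -0.0]
width: 0.0323
shift [ 0.572 -0.015  0.004]
turn [ 0.008 -0.001 -0.001]
```

```bash
python3 -m pendant '0 -0.01 0 0.006 0 0;0 -0.01 0 0.006 0 0;0 -0.01 0 0.006 0 0;0.15 -0.01 0 0.006 0 0;0.3 -0.01 0 0.006 0 0;0.42 -0.01 0 0.006 0 0;0.52 -0.01 0 0.006 0 0;0.57 -0.01 0 0.006 0 0' 1 40
python3 -m pendant '0 0 0 0 0 0;0 0 0 0 0 0;0 0 0 0 0 0;0 0 0 0 0 0;0 0 0 0 0 0;0 0 0 0 0 0;0 0 0 0 0 0;0 0 0 0 0 0' -1 40
python3 -m pendant '-0.08 0 0 0 0 0;-0.16 0 0 0 0 0;-0.28 0 0 0 0 0;-0.4 0 0 0 0 0;-0.52 0 0 0 0 0;-0.6 0 0 0 0 0;-0.6 0 0 0 0 0'
python3 - <<'E'
from h import *
s=r.read_state();print(s['joint_positions'].round(2),R.from_quat(s["eef_rot"]).as_matrix().round(3).tolist())
rel([.54,.174,.205])
E
```

```text
time: 5.55
ee_pos: [0.4389, -0.2323, 0.0528]
eef_rot: [-0.499, -0.501, 0.501, -0.499]
ft_force: [1.1, 0.9, 1.0]
width: 0.0864
time: 6.35
ee_pos: [0.4403, -0.232, 0.055]
eef_rot: [0.5, 0.5, -0.5, 0.5]
ft_force: [0.3, 0.8, -0.1]
width: 0.0306
time: 7.05
ee_pos: [0.4414, -0.2326, 0.2072]
eef_rot: [0.501, 0.499, -0.499, 0.501]
ft_force: [1.0, 0.7, -2.2]
width: 0.0138
[-0.5   0.05  0.94  1.85 -0.04  1.26  0.45] [[0.004, 1.0, -0.0], [0.0, -0.0, -1.0], [-1.0, 0.004, -0.0]]
shift [ 0.01   0.394 -1.626]
```

```bash
python3 -m pendant '0 0 0 0 0 0;0 0 0 0 0 0;0 0 0 0 0 0;0 0 0 0 0 0'; python3 - <<'E'
from h import *
im,d,w=cloud("scene");cv2.imwrite("pics/s3.png",cv2.resize(im[100:330,130:400],None,fx=2.6,fy=2.6,interpolation=cv2.INTER_CUBIC));np.save("pics/s3.npy",w)
E
```

```text
time: 7.45
ee_pos: [0.4399, -0.232, 0.2043]
eef_rot: [-0.5, -0.5, 0.5, -0.5]
ft_force: [0.4, -0.7, -1.9]
width: 0.0141
```

View pics/s3.png

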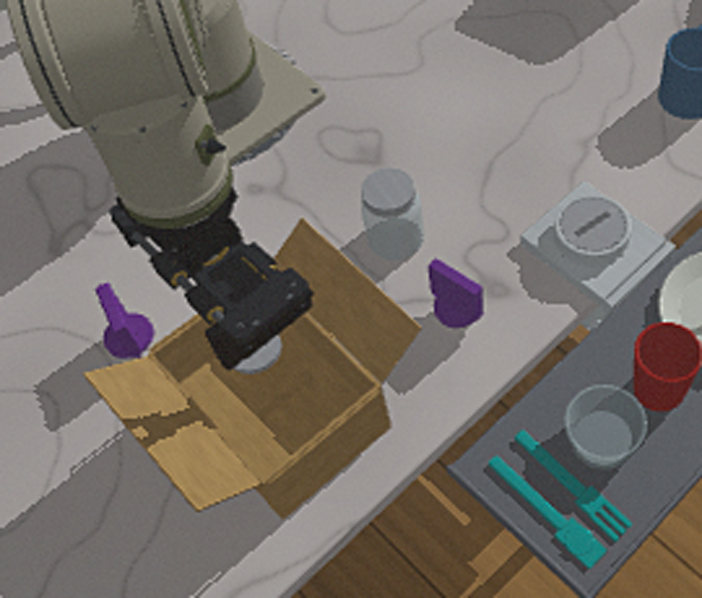

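```bash
python3 - <<'E'
from h import *
w=np.load("pics/s3.npy")
for v in range(230,244,2): print(v,[tuple(w[v,u].round(3)) for u in (222,226,230,234)])
E
```

```text
230 [(np.float64(0.533), np.float64(-0.267), np.float64(0.316)), (np.float64(0.536), np.float64(-0.26), np.float64(0.31)), (np.float64(0.527), np.float64(-0.249), np.float64(0.285)), (np.float64(0.526), np.float64(-0.241), np.float64(0.274))]
232 [(np.float64(0.532), np.float64(-0.268), np.float64(0.308)), (np.float64(0.533), np.float64(-0.261), np.float64(0.299)), (np.float64(0.526), np.float64(-0.251), np.float64(0.278)), (np.float64(0.454), np.float64(-0.217), np.float64(0.145))]
234 [(np.float64(0.527), np.float64(-0.269), np.float64(0.293)), (np.float64(0.525), np.float64(-0.26), np.float64(0.28)), (np.float64(0.451), np.float64(-0.228), np.float64(0.146)), (np.float64(0.46), np.float64(-0.221), np.float64(0.148))]
236 [(np.float64(0.52), np.float64(-0.268), np.float64(0.275)), (np.float64(0.527), np.float64(-0.262), np.float64(0.276)), (np.float64(0.457), np.float64(-0.232), np.float64(0.147)), (np.float64(0.463), np.float64(-0.224), np.float64(0.145))]
238 [(np.float64(0.451), np.float64(-0.25), np.float64(0.154)), (np.float64(0.453), np.float64(-0.242), np.float64(0.146)), (np.float64(0.461), np.float64(-0.235), np.float64(0.147)), (np.float64(0.469), np.float64(-0.228), np.float64(0.148))]
240 [(np.float64(0.45), np.float64(-0.252), np.float64(0.145)), (np.float64(0.458), np.float64(-0.246), np.float64(0.146)), (np.float64(0.466), np.float64(-0.239), np.float64(0.147)), (np.float64(0.471), np.float64(-0.231), np.float64(0.142))]
242 [(np.float64(0.454), np.float64(-0.256), np.float64(0.144)), (np.float64(0.463), np.float64(-0.249), np.float64(0.147)), (np.float64(0.467), np.float64(-0.241), np.float64(0.142)), (np.float64(0.408), np.float64(-0.212), np.float64(0.023))]
```

```bash
python3 -m pendant '0.08 0 0 0 0 0;0.16 0 0 0 0 0;0.24 0 0 0 0 0;0.3 0 0 0 0 0;0.36 0 0 0 0 0;0.4 0 0 0 0 0;0.42 0 0 0 0 0;0.44 0 0 0 0 0'
python3 -m pendant '0 0 0 0 0 0;0 0 0 0 0 0;0 0 0 0 0 0;0 0 0 0 0 0;0 0 0 0 0 0;0 0 0 0 0 0;0 0 0 0 0 0;0 0 0 0 0 0' 1
python3 - <<'E'
from h import *
im,d,w=cloud("scene");cv2.imwrite("pics/s4.png",cv2.resize(im[160:310,160:320],None,fx=4,fy=4,interpolation=cv2.INTER_CUBIC));np.save("pics/s4.npy",w)
E
```

```text
time: 8.3
ee_pos: [0.4404, -0.2322, 0.0949]
eef_rot: [0.5, 0.5, -0.5, 0.5]
ft_force: [0.8, -0.2, -1.8]
width: 0.0137
time: 9.1
ee_pos: [0.4403, -0.232, 0.095]
eef_rot: [0.5, 0.5, -0.5, 0.5]
ft_force: [0.7, 0.3, -0.1]
width: 0.0696
```

View pics/s4.png

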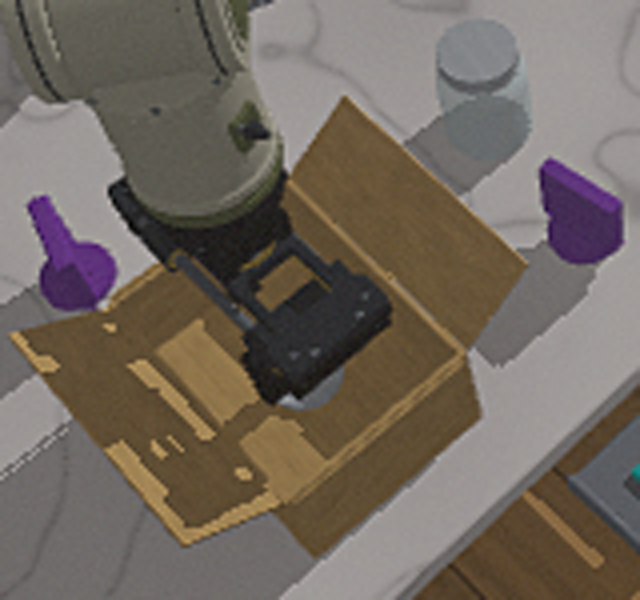

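```bash
python3 -m pendant '0 0 0 0 0 0;0 0 0 0 0 0;0.06 0 0 0 0 0;0.12 0 0 0 0 0;0.18 0 0 0 0 0;0.18 0 0 0 0 0' 1
python3 -m pendant '0 0 0 0 0 0;0 0 0 0 0 0;0 0 0 0 0 0;0 0 0 0 0 0;0 0 0 0 0 0;0 0 0 0 0 0;0 0 0 0 0 0;0 0 0 0 0 0' -1 40
python3 -m pendant '0 0 0 0 0 0;0 0 0 0 0 0;0 0 0 0 0 0;0 0 0 0 0 0;0 0 0 0 0 0;0 0 0 0 0 0;0 0 0 0 0 0;0 0 0 0 0 0'
python3 -m pendant '-0.04 0 0 0 0 0;-0.1 0 0 0 0 0;-0.16 0 0 0 0 0;-0.28 0 0 0 0 0;-0.4 0 0 0 0 0;-0.52 0 0 0 0 0;-0.62 0 0 0 0 0;-0.62 0 0 0 0 0'
python3 - <<'E'
from h import *
im,d,w=cloud("scene")
s=r.read_state();print(s['joint_positions'].round(2))
z=w[...,2];m=np.zeros(z.shape,bool);m[200:270,190:280]=1
q=w[m&(w[...,0]<.50)&(z>.11)&(np.abs(w[...,1]+.232)<.04)]
h,e=np.histogram(q[:,2],bins=np.arange(.11,.3,.005));print(list(zip(e.round(3),h)))
E
```

```text
time: 9.75
ee_pos: [0.4385, -0.2316, 0.0474]
eef_rot: [0.499, 0.501, -0.501, 0.499]
ft_force: [-0.4, -0.1, 0.3]
width: 0.0868
time: 10.55
ee_pos: [0.4403, -0.232, 0.05]
eef_rot: [0.5, 0.5, -0.5, 0.5]
ft_force: [1.0, -0.2, -0.5]
width: 0.0312
time: 11.35
ee_pos: [0.4416, -0.2322, 0.0504]
eef_rot: [0.5, 0.499, -0.5, 0.501]
ft_force: [4.3, -0.4, -0.8]
width: 0.016
time: 12.15
ee_pos: [0.4412, -0.233, 0.2082]
eef_rot: [0.501, 0.499, -0.499, 0.501]
ft_force: [-0.0, -0.6, -1.7]
width: 0.016
[-0.52  0.05  0.96  1.85 -0.04  1.26  0.45]
[(np.float64(0.11), np.int64(0)), (np.float64(0.115), np.int64(0)), (np.float64(0.12), np.int64(0)), (np.float64(0.125), np.int64(0)), (np.float64(0.13), np.int64(0)), (np.float64(0.135), np.int64(0)), (np.float64(0.14), np.int64(0)), (np.float64(0.145), np.int64(0)), (np.float64(0.15), np.int64(0)), (np.float64(0.155), np.int64(0)), (np.float64(0.16), np.int64(0)), (np.float64(0.165), np.int64(0)), (np.float64(0.17), np.int64(0)), (np.float64(0.175), np.int64(0)), (np.float64(0.18), np.int64(1)), (np.float64(0.185), np.int64(9)), (np.float64(0.19), np.int64(10)), (np.float64(0.195), np.int64(8)), (np.float64(0.2), np.int64(10)), (np.float64(0.205), np.int64(8)), (np.float64(0.21), np.int64(7)), (np.float64(0.215), np.int64(10)), (np.float64(0.22), np.int64(6)), (np.float64(0.225), np.int64(9)), (np.float64(0.23), np.int64(6)), (np.float64(0.235), np.int64(2)), (np.float64(0.24), np.int64(4)), (np.float64(0.245), np.int64(2)), (np.float64(0.25), np.int64(2)), (np.float64(0.255), np.int64(0)), (np.float64(0.26), np.int64(0)), (np.float64(0.265), np.int64(0)), (np.float64(0.27), np.int64(0)), (np.float64(0.275), np.int64(0)), (np.float64(0.28), np.int64(7)), (np.float64(0.285), np.int64(45)), (np.float64(0.29), np.int64(64))]
```

```bash
cat > slot.py <<'E'
from h import *
from scipy.optimize import least_squares
def meas(name,frames=4,save=None):
    c=vision.get_calibration(name);K=np.array(c["camera_matrix"]);Rm=cv2.Rodrigues(np.array(c["rvec"],float))[0];t=np.ravel(c["tvec"])
    g=np.mean([vision.camera(name)[0].astype(float).mean(2) for _ in range(frames)],0).astype(np.float32)
    # rectify: plane z=.045, x .47-.61, y .10-.24, 0.25mm/px ; image row ~ x, col ~ y
    s=.00025;n=560;xs=.47+np.arange(n)*s;ys=.10+np.arange(n)*s
    X,Y=np.meshgrid(xs,ys,indexing='ij');P=np.stack([X,Y,0*X+.045],-1)@Rm.T+t
    mu=(P[...,0]/P[...,2]*K[0,0]+K[0,2]).astype(np.float32);mv=(P[...,1]/P[...,2]*K[1,1]+K[1,2]).astype(np.float32)
    I=cv2.remap(g,mu,mv,cv2.INTER_CUBIC)
    if save: cv2.imwrite(save,I[::-1,::-1])
    m=np.hypot(X-.541,Y-.173)<.034
    bg=np.median(I[m]);wt=np.clip(bg-I-0.25*(bg-I[m].min()),0,None)*m
    W=wt.sum();cx,cy=(wt*X).sum()/W,(wt*Y).sum()/W
    C=np.cov(np.stack([X.ravel(),Y.ravel()]),aweights=wt.ravel());ev,V=np.linalg.eigh(C);d=V[:,1]*np.sign(V[1,1])
    print(name,"slot",round(cx,4),round(cy,4),"cam",round(np.arctan2(d[0],d[1]),3),"len",np.sqrt(12*ev[1]).round(4),"wid",np.sqrt(12*ev[0]).round(4))
E
python3 - <<'E'
from slot import *
meas("top",4,"pics/rt.png");meas("scene",4,"pics/rs.png")
a=cv2.imread("pics/rt.png");b=cv2.imread("pics/rs.png");cv2.imwrite("pics/r.png",cv2.resize(np.hstack([a,b]),(800,400)))
E
```

```text
top slot 0.5417 0.1745 cam 0.15 len 0.0486 wid 0.0067
scene slot 0.5431 0.1741 cam 0.147 len 0.0512 wid 0.0078[ WARN:0@5.715] global loadsave.cpp:1063 imwrite_ Unsupported depth image for selected encoder is fallbacked to CV_8U.
```

View pics/r.png

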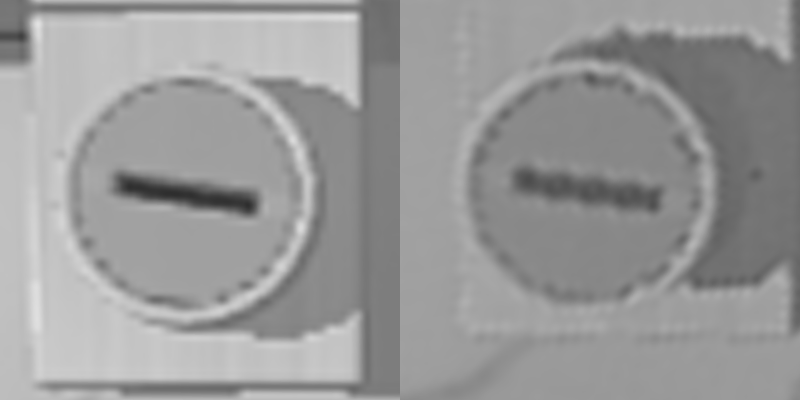

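```bash
python3 -m pendant '0 0 -0.2 0 0 0;0 0.1 -0.4 0 0 0;0 0.2 -0.6 0 0 0;0 0.2 -0.8 0 0 0;0 0.2 -0.8 0 0 0'
python3 -m pendant '0 0.05 -0.2 0.03 0 0;0 0.1 -0.4 0.06 0 0;0 0.2 -0.6 0.1 0 0;0 0.2 -0.8 0.1 0 0;0 0.2 -0.82 0.1 0 0;0 0.2 -0.82 0.1 0 0;0 0.2 -0.82 0.1 0 0'
python3 - <<'E'
from h import *
s=[];
for i in range(5):
    vision.camera("top");s.append(r.read_state())
p=np.mean([a['ee_pos'] for a in s],0);Q=R.from_quat([a['eef_rot']*np.sign(a['eef_rot'][0]) for a in s]).mean();M=Q.as_matrix()
print(p.round(4),M.round(3).tolist(),"yaw",np.arctan2(M[1,1],M[0,1]),s[-1]['joint_positions'].round(2))
print("shift",(M.T@(np.array([.542,.174,.1])-p)/.25).round(3))
im,d,w=cloud("scene");cv2.imwrite("pics/s5.png",cv2.resize(im[110:240,280:440],None,fx=4.5,fy=4.5,interpolation=cv2.INTER_CUBIC))
E
```

```text
time: 13.1
ee_pos: [0.4905, -0.026, 0.2044]
eef_rot: [0.498, 0.502, -0.498, 0.501]
ft_force: [0.7, -0.2, -2.0]
width: 0.016
time: 13.8
ee_pos: [0.5403, 0.1715, 0.2047]
eef_rot: [-0.536, -0.461, 0.537, -0.461]
ft_force: [0.5, -1.0, -1.7]
width: 0.0154
[0.5405 0.1712 0.2052] [[0.0, 0.988, -0.152], [-0.0, -0.152, -0.988], [-1.0, 0.0, 0.0]] yaw -0.1522359328879384 [-0.93  0.24  0.63  1.67 -0.14  1.28 -0.42]
shift [ 0.421  0.004 -0.012]
```

View pics/s5.png

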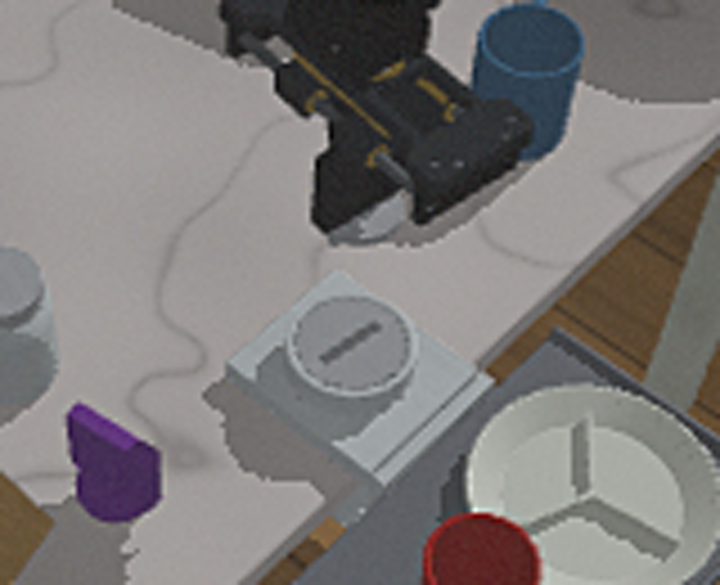

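```bash
python3 -m pendant '0.1 0.004 -0.012 0 0 0;0.2 0.004 -0.012 0 0 0;0.3 0.004 -0.012 0 0 0;0.38 0.004 -0.012 0 0 0;0.43 0.004 -0.012 0 0 0;0.45 0.004 -0.012 0 0 0;0.45 0.004 -0.012 0 0 0'
python3 -m pendant '0.01 0 0 0 0 0;0.02 0 0 0 0 0;0.03 0 0 0 0 0;0.04 0 0 0 0 0;0.05 0 0 0 0 0;0.05 0 0 0 0 0'
```

```text
time: 14.8
ee_pos: [0.5417, 0.1756, 0.0925]
eef_rot: [-0.536, -0.461, 0.536, -0.461]
ft_force: [-0.5, -0.3, -1.2]
width: 0.0155
time: 15.4
ee_pos: [0.5422, 0.176, 0.0815]
eef_rot: [0.536, 0.461, -0.536, 0.461]
ft_force: [-5.8, -1.6, 15.6]
width: 0.0158
```

```bash
python3 -m pendant '-0.02 0 0 0 0 0;-0.02 -0.008 0.006 0 0 0;-0.02 -0.008 0.006 0 0 0;0 -0.008 0.006 0 0 0;0.015 -0.008 0.006 0 0 0;0.025 -0.008 0.006 0 0 0;0.03 -0.008 0.006 0 0 0'
```

```text
time: 16.1
ee_pos: [0.5422, 0.1755, 0.076]
eef_rot: [0.538, 0.461, -0.534, 0.461]
ft_force: [8.1, -1.1, 1.5]
width: 0.0157
```

```bash
python3 -m pendant '0 0.005 0 0 0 0;0.01 0.005 0 0 0 0;0.02 0.005 0 0 0 0;0.03 0.005 0 0 0 0;0.03 0.005 0 0 0 0'
```

```text
time: 16.6
ee_pos: [0.5424, 0.174, 0.0665]
eef_rot: [0.537, 0.46, -0.535, 0.461]
ft_force: [0.6, -2.5, 16.9]
width: 0.0156
```

```bash
python3 -m pendant '-0.01 0 0 0 0 0;-0.01 0 0 0.05 0 0;-0.01 0 0 0.1 0 0;-0.01 0 0 0.15 0 0;-0.01 0 0 0.2 0 0;-0.01 0 0 0.25 0 0;-0.01 0 0 0.3 0 0;-0.01 0 0 0.3 0 0'; python3 -c "
from h import *
s=r.read_state();M=R.from_quat(s['eef_rot']).as_matrix();print(np.arctan2(M[1,1],M[0,1]),s['torque'],s['joint_positions'].round(2))"
```

```text
time: 17.4
ee_pos: [0.5415, 0.1738, 0.0672]
eef_rot: [0.626, 0.328, -0.626, 0.329]
ft_force: [6.2, -1.4, 0.1]
width: 0.0159
-0.6032343667137177 [-0.38261212 -1.40037664 -0.07477164] [-0.95  0.41  0.68  1.82 -0.3   1.02 -0.76]
```

```bash
python3 -m pendant '0 0.003 -0.002 0.06 0 0;0 0.003 -0.002 0.12 0 0;0 0.003 -0.002 0.18 0 0;0 0.003 -0.002 0.24 0 0;0 0.003 -0.002 0.3 0 0;0 0.003 -0.002 0.36 0 0;0 0.003 -0.002 0.42 0 0;0 0.003 -0.002 0.42 0 0'; python3 -c "
from h import *
s=r.read_state();M=R.from_quat(s['eef_rot']).as_matrix();print(np.arctan2(M[1,1],M[0,1]),s['torque'],s['joint_positions'].round(2))"
```

```text
time: 18.2
ee_pos: [0.5412, 0.174, 0.0668]
eef_rot: [-0.697, -0.119, 0.697, -0.12]
ft_force: [0.6, -1.4, 0.9]
width: 0.0156
-1.2316239898816201 [-0.22088745 -0.09582848  0.00137875] [-1.05  0.45  0.81  1.82 -0.37  1.03 -1.32]
```

```bash
python3 -m pendant '0 0 0 0.06 0 0;0 0 0 0.12 0 0;0 0 0 0.18 0 0;0 0 0 0.22 0 0;0 0 0 0.25 0 0;0 0 0 0.275 0 0;0 0 0 0.275 0 0;0 0 0 0.275 0 0'; python3 -c "
from h import *
s=r.read_state();M=R.from_quat(s['eef_rot']).as_matrix();print(np.arctan2(M[1,1],M[0,1]),s['torque'],s['joint_positions'].round(2))"
```

```text
time: 19.0
ee_pos: [0.541, 0.1745, 0.067]
eef_rot: [-0.706, 0.024, 0.707, 0.024]
ft_force: [0.4, 1.2, -1.9]
width: 0.0158
-1.6396071597142525 [0.2373233  0.15143171 0.03236076] [-1.11  0.48  0.9   1.82 -0.43  1.05 -1.69]
```

```bash
python3 -m pendant '0 0 0 0.02 0 0;0 0 0 0.04 0 0;0 0 0 0.04 0 0;0 0 0 0.04 0 0'; python3 -c "
from h import *
s=r.read_state();M=R.from_quat(s['eef_rot']).as_matrix();print(np.arctan2(M[1,1],M[0,1]),s['torque'])"
python3 -m pendant '0 0 0 0.02 0 0;0 0 0 0.03 0 0;0 0 0 0.03 0 0;0 0 0 0.03 0 0'; python3 -c "
from h import *
s=r.read_state();M=R.from_quat(s['eef_rot']).as_matrix();print(np.arctan2(M[1,1],M[0,1]),s['torque'])"
```

```text
time: 19.4
ee_pos: [0.5409, 0.1746, 0.067]
eef_rot: [-0.705, 0.046, 0.706, 0.046]
ft_force: [-1.6, 2.0, -7.5]
width: 0.0159
-1.701257666171537 [0.40944867 0.74932151 0.97872873]
time: 19.8
ee_pos: [0.5411, 0.1745, 0.0671]
eef_rot: [-0.704, 0.062, 0.705, 0.062]
ft_force: [-4.0, 2.8, -9.3]
width: 0.0164
-1.747071090964028 [0.61646336 1.01117462 1.0766592 ]
```

```bash
python3 -m pendant '0 0 0 -0.03 0 0;0.004 0 0 -0.06 0 0;0.004 0 0 -0.06 0 0'; python3 -c "
from h import *
s=r.read_state();M=R.from_quat(s['eef_rot']).as_matrix();print(np.arctan2(M[1,1],M[0,1]),s['torque'])"
python3 -m pendant '0 0 0 0 0 0;0 0 0 0 0 0;0 0 0 0 0 0;0 0 0 0 0 0;0 0 0 0 0 0;0 0 0 0 0 0;0 0 0 0 0 0;0 0 0 0 0 0' 1
python3 -m pendant '0 0 0 0 0 0;0 0 0 0 0 0;0 0 0 0 0 0;0 0 0 0 0 0;-0.06 0 0 0 0 0;-0.12 0 0 0 0 0;-0.24 0 0 0 0 0;-0.36 0 0 0 0 0'
python3 -m pendant '-0.2 0 0 0 0 0;-0.3 0.2 0 0 0 0;-0.3 0.4 0 0 0 0;-0.3 0.6 0 0 0 0;-0.3 0.8 0 0 0 0;-0.3 0.9 0 0 0 0;-0.3 0.9 0 0 0 0'
python3 - <<'E'
from h import *
from slot import meas
a,_,w=cloud("top");np.save("pics/t6.npy",w);b,_,_=cloud("scene")
cv2.imwrite("pics/f.png",np.vstack([cv2.resize(a[120:300,200:500],(500,300),interpolation=cv2.INTER_CUBIC),cv2.resize(b[110:290,180:480],(500,300),interpolation=cv2.INTER_CUBIC)]))
x,y,z=w[...,0],w[...,1],w[...,2]
m=(np.hypot(x-.542,y-.174)<.05)&(z>.095)&(z<.13);P=w[m][:,:2];c=P.mean(0);V=np.linalg.svd(P-c)[2]
print(m.sum(),c,V[0],np.median(z[m]))
E
```

```text
time: 20.1
ee_pos: [0.5426, 0.1744, 0.0672]
eef_rot: [0.707, -0.03, -0.706, -0.031]
ft_force: [-1.4, 2.3, -2.8]
width: 0.0162
-1.6583404321776916 [0.6474266  0.41575621 0.06844993]
time: 20.9
ee_pos: [0.5417, 0.1744, 0.0665]
eef_rot: [-0.706, 0.031, 0.706, 0.031]
ft_force: [-0.0, -0.7, -1.0]
width: 0.0717
time: 21.7
ee_pos: [0.5418, 0.1741, 0.1588]
eef_rot: [0.707, -0.031, -0.706, -0.031]
ft_force: [0.6, 0.3, -0.5]
width: 0.0869
time: 22.4
ee_pos: [0.5215, -0.0555, 0.2331]
eef_rot: [0.707, -0.033, -0.706, -0.034]
ft_force: [-0.1, -0.0, -0.1]
width: 0.0873
224 [0.53889655 0.173     ] [-0.99733923  0.07290038] 0.1113642645599877
```

View pics/f.png

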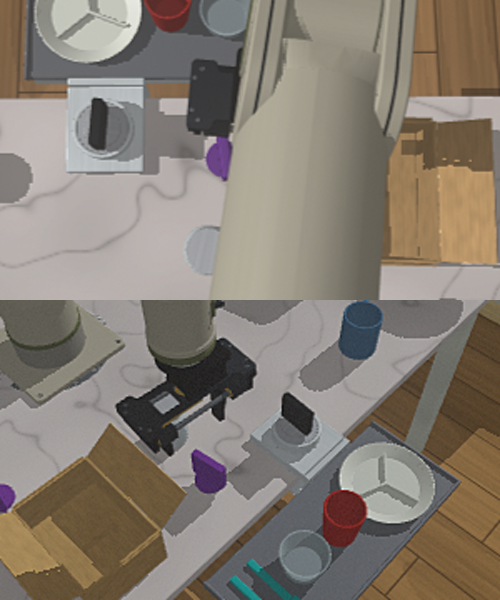

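```bash
python3 -m pendant '0 0 0 0 0 0;0 0 0 0 0 0;0 0 0 0 0 0'; python3 -c "
from bench import close_job
print(close_job())"
```

```text
time: 22.8
ee_pos: [0.5223, -0.0488, 0.2316]
eef_rot: [-0.706, 0.03, 0.707, 0.03]
ft_force: [0.3, -0.1, 0.1]
width: 0.0875
the job is handed in; nothing more can be done
None
```

I folded both carton flaps out, moved the key into the cam lock, turned it clockwise onto its stop, let go and handed the job in at about 22.8 s of the 56 s.

**What went wrong on the way:**
- **First lift:** I lifted before the fingers had fully closed, and the key slipped about 36 mm in the grip. I lowered it back into the insert and regrasped it. It did not rejoin the slot by force, and the flaps were already open by then.
- **Insertion:** the blade caught on the slot's edge at about 16 N. I freed it with a 1–2 mm sideways correction.

**Last checks:**
- **Key in the slot:** its top measured 0.111 m, against 0.113 m expected fully seated. I saw it standing upright, with its top centred within about 3 mm of the slot centre I had measured.
- **Lock:** the moment about the vertical axis rose to about 1 N m at the stop, and I eased it off before letting go. The key now points 0.07 rad past the x axis, which is the slot's stated play, so the disc should be on its stop. I could not see the slot under the key to measure the disc itself.
- **Flaps:** I estimate both at about 2.5 rad. The left one is from depth readings, the right one only from where the finger stopped. In the last pictures the left flap is visibly open and the right one only partly in view.
- **Bystanders:** the plate, ramekin and cup on the shelf and the jar and mug looked undisturbed, though I did not measure them. The fork and spoon were mostly out of view in the last picture.
- **Contact:** the force on the tool was near zero at the end, and the gripper was clear of everything.

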